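# Fit the grinding disc on the lapping machine

## Robot

A 6-joint arm with a two-finger parallel gripper is mounted at the origin on a cart in front of the work surface, level with it; the furniture and walls round the work are solid. World frame = base frame: x ahead of the robot, y to its left, z up, the work surface at z = 0. Lengths are in m, angles in degrees, forces in N, time in s.
With the tool pointing down it reaches from about 0.4 to 0.825 m from the base axis. Payload 7 kg.
Tool frame: the origin (TCP) lies midway between the tips of the shut fingers; the grasp point (between the pads) lies 19 mm behind it; z points along the fingers, x is the direction in which the jaws open and shut, and the axes are right-handed (so a half turn about z gives the same grasp; the last joint's range is limited). The gripper opens to 88 mm and grips with 3 to 60 N. Pads are 19 mm wide; open, the fingers measure 130 mm over their backs; the gripper's body (78 mm by 193 mm) begins 47 mm behind the grasp point.
Start: joints at [88.814, 20.546, 0.682, 0, -70.136, -16.507], TCP at [0.205, 0.643, 0.227] pointing down, gripper open.
Joint ranges: [-176.03, 176.03], [-82.01, 121.73], [-58.28, 71.71], [-173.87, 95.51], [-174.79, -0.11], [-173.66, 173.66]. Speed limits (degrees/s): [136.94, 136.94, 172.46, 180, 180, 180].

## Interface

Orientations are given as [roll, pitch, yaw] about the fixed x, y, z axes, in that order (R = Rz(yaw) Ry(pitch) Rx(roll)).
In Python, from plant import * gives the robot as it stands. The module is installed in compiled form; this text tells all that it offers.
- The arm moves only by the shell command python3 -m pendant 'ROWS' [OPENING]. ROWS is JSON, a list that holds one entry, the list of rows, each a list of 6 numbers: the shift along the world's x, y, z in mm, then the turn, a rotation vector about the world's x, y, z in degrees. A call has 1 to 10 rows; each row is the pose to reach, as a shift and turn from the pose commanded when the call began; what a row does not reach only later rows make up. A row lasts 1/8 s, in which the tool goes at most 62.5 mm and 10.7 degrees, less where a joint would pass 70% of its speed; a pose out of reach is approached as far as the arm can. A call with a gripper value outside its range is refused whole. OPENING is the closure, from -1 (fully open) to 1 (shut), set as the call begins (- or left out, the last holds). The fingers move at their own pace and stop on an object; the grip force is fixed at half the most. Time passes only in rows, so rows that repeat a pose let the fingers close. It gives the time, the measured TCP pose, the force and the opening at its end, in the units of the state.
- get_obs(): the state, without advancing time (a new reading comes with each control period).
- snapshot(name): name is "scene" or "top" or "wrist"; returns a dict with "pixels" (384x512x3 uint8, red, green, blue), "depth" (384x512 float32, m along the optical axis (not along the pixel's ray), 0 where there is no reading), "fx", "fy", "cx", "cy" (pixels), "pose" (4x4, takes a point from camera to world coordinates); the wrist camera has in their place "tool_from_camera" (4x4, takes a point from camera to tool coordinates, whose origin is the TCP and whose axes are the tool frame's). Camera axes: x right, y down, z forward; pixel columns grow to the right and rows downward; lengths in m; the calibration is good to about 2 mm. A picture is of the moment at which its call begins: read the wrist's pose just before it.
- close_job(): hands the job in, once; it reports no verdict.
The state is a dict: "clock": time; "joint_pos": joint angles; "qvel": joint speeds; "tau": joint torques, N m; "tool_pos": TCP position; "orientation": TCP orientation; "force": force on the tool from outside, world axes, zero at the start; "moment": the same for the moment, N m; "opening": finger opening in m.
Only numpy, scipy, OpenCV 4.12 (cv2) and the standard library are available. Lean on these libraries where they do the work, as an engineer would, in place of code of your own. Each camera call takes 0.05 s, during which the arm holds its last target. There are 200 camera calls.

## Task

Get the small lapping machine ready to grind the slab: lift the loose grinding disc by its knurled boss, set it gently on the machine's centre stud and, leaning on it only lightly, turn it until it drops over the two drive pins and lies fully home on the drive plate. Then swing the drip arm back over the disc as far as it goes. Do not disturb the slab, the dropper bottles or the roll of tape.

Things in the scene. Friction and masses are not known exactly. Their poses are not given: they have to be found in the camera images.
- lap_machine: Low square lapping machine fixed to the table: white housing 180 x 180 mm, 45 mm high, with a round splash pan on top (inner radius 68 mm, rim 57 mm above the table). Origin on the table top, straight under the spindle axis; x points to its back (switch and speed knob are on its -x face), y to its left, z up.
- seat (a point): Centre of the machine's round drive plate (radius 40 mm), on its top face, 50 mm above the table, in the machine's axes. A steel centre stud rises here: 16 mm diameter, 22 mm high, its last 4 mm tapering to 10 mm. A disc that is fully home has its underside at this height.
- pins (a point): Point on the spindle axis at the height of the tops of the two drive pins, 8 mm above the drive plate. The pins (8 mm diameter, bevelled tips) stand opposite each other, 28 mm from the axis, at an angle that is not reported: the spindle stopped anywhere. A brake holds it, slipping at about 0.4 N m, so a disc pressed hard while turned drags spindle and pins along.
- lap_disc: Loose grey grinding disc, 120 mm diameter, 10 mm thick, about 0.4 kg, lying flat, boss up. Origin: centre of its underside, z up. The underside has a blind centre bore (18 mm diameter, 26 mm deep). Four through holes (11 mm diameter) lie 28 mm from the axis on its +x, +y, -x, -y axes; either opposite pair fits the drive pins. On the stud but not over the pins it rides 8 mm high.
- disc_boss (a point): Where to grip the disc: on its axis, 27 mm above its underside, in its round knurled boss (36 mm diameter, from 10 to 38 mm above the underside).
- drip_arm (a joint): Angle of the drip arm about its upright column, rad: 0 = over the disc, at its stop; grows counter-clockwise seen from above as it swings out, to 1.6. It stays where it is left (about 2 N at the knob moves it). At 0 it points from the column at the spindle axis, its nozzle 4 mm above a disc that is home; a disc riding high blocks it.
- column (a point): Axis of the drip arm's column, at the height of the arm, 90 mm above the table, near the machine's back left corner (75 mm back and 75 mm left of the spindle axis). Fixed to the machine.
- tap_knob (a point): Centre of the upright round black tap knob (16 mm diameter, 20 mm high, top 115 mm above the table) on the tip of the drip arm, 66 mm from the column axis.
- schist_grey: Loose grey schist slab, 62 x 100 x 30 mm, to be ground later; leave it. Origin: centre of its underside.
- bottle_acid: Small white dropper bottle, 25 mm diameter, 66 mm high, behind the machine; leave it. Origin: centre of its underside.
- bottle_green: Small green dropper bottle, 28 mm diameter, 65 mm high, behind the machine; leave it. Origin: centre of its underside.
- tape_roll: Roll of tape lying flat, 67 mm diameter, 18 mm high; leave it. Origin: centre of its underside.

How it is judged:
By the outcome, as a careful person would: the job done as asked, in the order asked, and still so for the second after the job is handed in, with the robot touching nothing.
It also fails if it takes over 72 s, if anything falls off the work surface, if the arm or the gripper's body presses on something with over 40 N, if the wrist force passes 120 N, or if a joint passes its speed limit or range.

## Working session

There is one attempt and no reset: what is moved stays moved. The work goes in short steps, Python scripts to look and compute and a shell command to move; the robot and the scene stay as the last step left them, time stands still between calls to the robot, and variables do not carry over. Pictures are saved under pics/ and viewed, about 8 in all and at most 12, crops included, and the job is handed in when it is done.

```bash
mkdir -p pics; cat > h.py <<'E'
from plant import *
import numpy as np, cv2
from scipy.spatial.transform import Rotation as R
def shot(n,f=None):
    o=get_obs(); s=snapshot(n)
    if n=="wrist":
        T=np.eye(4);T[:3,:3]=R.from_euler('xyz',o['orientation'],degrees=True).as_matrix();T[:3,3]=o['tool_pos']
        s['pose']=T@np.array(s['tool_from_camera'])
    if f: cv2.imwrite('pics/'+f,cv2.cvtColor(s['pixels'],cv2.COLOR_RGB2BGR))
    return s
def ray(s,u,v,z):
    P=np.array(s['pose']); d=P[:3,:3]@np.array([(u-s['cx'])/s['fx'],(v-s['cy'])/s['fy'],1])
    return P[:3,3]+d*(z-P[2,3])/d[2]
def cloud(s):
    P=np.array(s['pose']);d=s['depth'];v,u=np.mgrid[:d.shape[0],:d.shape[1]]
    p=np.stack([(u-s['cx'])/s['fx']*d,(v-s['cy'])/s['fy']*d,d],-1)@P[:3,:3].T+P[:3,3]
    p[d<=0]=np.nan; return p
E
python3 - <<'E'
from h import *
s=shot("top","top.png"); print(np.array(s['pose']).round(3),s['fx'])
t=shot("scene","scene.png")
import pickle; pickle.dump((s,t),open('a.pkl','wb'))
a=np.hstack([s['pixels'],t['pixels']]); 
print(get_obs())
E
```

```text
[[ 0.015 -0.991  0.134  0.465]
 [-1.    -0.015  0.005  0.017]
 [-0.003 -0.134 -0.991  1.029]
 [ 0.     0.     0.     1.   ]] 361.64552164588514
{'clock': 0.1, 'joint_pos': array([ 8.88139384e+01,  2.05889705e+01,  6.37956241e-01, -1.80971191e-02,
       -7.01356430e+01, -1.65078220e+01]), 'qvel': array([ 0.10997434, -0.10226365,  0.2116222 ,  0.08824483,  0.02907628,
       -0.05797053]), 'tau': array([-1.65740348e-03, -5.84159732e+01,  2.93751222e+01,  7.01563239e+00,
        1.02114220e-02, -6.17714272e-05]), 'tool_pos': array([0.2050337 , 0.64263765, 0.22568863]), 'orientation': array([-1.79991686e+02, -8.79198754e-02, -1.07700052e+02]), 'force': array([-0.60125173, -0.31546458,  0.21481728]), 'moment': array([-0.00915145,  0.00910082, -0.00120456]), 'opening': 0.08758521718042407}
```

View pics/top.png

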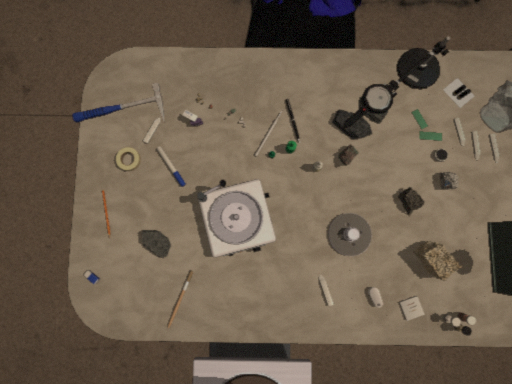

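View pics/scene.png

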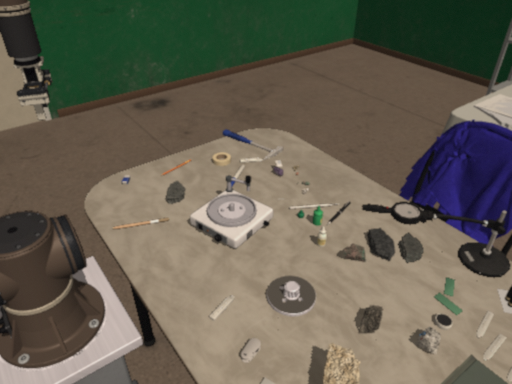

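```bash
python3 - <<'E'
from h import *
import pickle
s,t=pickle.load(open('a.pkl','rb'))
print('seat',ray(s,236,217,.05),'disc',ray(s,349.5,235,.01),'boss',ray(s,352,234,.038))
print('px scale',s['fx'],t['fx'])
p=cloud(s)
for nm,(x,y),zr in [('boss',ray(s,352,234,.038)[:2],(.03,.05)),('disc',ray(s,349,235,.01)[:2],(.006,.016)),('mach',ray(s,236,217,.05)[:2],(.035,.075))]:
    r=.15 if nm=='mach' else .075
    m=(p[...,2]>zr[0])&(p[...,2]<zr[1])&(np.hypot(p[...,0]-x,p[...,1]-y)<r)
    q=p[m][:,:2].astype(np.float32); print(nm,len(q),cv2.minEnclosingCircle(q),cv2.minAreaRect(q),np.median(p[m][:,2]))
x,y=ray(s,236,217,.05)[:2]
m=(p[...,2]>.075)&(np.hypot(p[...,0]-x,p[...,1]-y)<.2); print(p[m].round(3)[:60])
a=cv2.resize(s['pixels'][165:270,180:390],None,fx=3.8,fy=3.8,interpolation=cv2.INTER_CUBIC)
cv2.imwrite('pics/c1.png',a[...,::-1])
E
```

```text
seat [0.53264144 0.04538861 0.05      ] disc [ 0.48987472 -0.27196168  0.01      ] boss [ 0.49200632 -0.27088241  0.038     ]
px scale 361.64552164588514 419.41437452426356
boss 137 ((0.4929230809211731, -0.27164652943611145), 0.01806558668613434) ((0.4921514391899109, -0.2709179222583771), (0.03269200399518013, 0.034065887331962585), 0.3818666636943817) 0.03780408813391223
disc 1245 ((0.4924074411392212, -0.2724927067756653), 0.06060846522450447) ((0.4923882782459259, -0.2720467448234558), (0.11791859567165375, 0.11905503273010254), 27.954513549804688) 0.010411035909629662
mach 4249 ((0.5323477387428284, 0.044870492070913315), 0.12142886966466904) ((0.5267062783241272, 0.04454854875802994), (0.1920914500951767, 0.1803199201822281), 15.454898834228516) 0.04576278515065946
[[0.625 0.081 0.114]
 [0.623 0.086 0.114]
 [0.622 0.084 0.117]
 [0.623 0.081 0.115]
 [0.622 0.078 0.119]
 [0.62  0.086 0.114]
 [0.62  0.084 0.113]
 [0.62  0.081 0.112]
 [0.62  0.078 0.117]
 [0.62  0.076 0.117]
 [0.617 0.089 0.116]
 [0.618 0.086 0.113]
 [0.618 0.084 0.111]
 [0.617 0.081 0.115]
 [0.618 0.079 0.114]
 [
[... 243 characters left out ...]
0.115]
 [0.612 0.081 0.115]
 [0.612 0.078 0.115]
 [0.612 0.076 0.117]
 [0.615 0.074 0.1  ]
 [0.613 0.096 0.092]
 [0.613 0.093 0.093]
 [0.613 0.091 0.09 ]
 [0.612 0.087 0.097]
 [0.61  0.084 0.112]
 [0.61  0.081 0.113]
 [0.61  0.078 0.114]
 [0.611 0.077 0.104]
 [0.612 0.074 0.098]
 [0.61  0.1   0.096]
 [0.61  0.098 0.095]
 [0.61  0.095 0.095]
 [0.61  0.093 0.095]
 [0.61  0.09  0.095]
 [0.61  0.088 0.093]
 [0.611 0.085 0.09 ]
 [0.608 0.081 0.106]
 [0.61  0.079 0.097]
 [0.608 0.106 0.089]
 [0.607 0.103 0.098]
 [0.607 0.101 0.094]
 [0.607 0.098 0.093]
 [0.607 0.095 0.094]
 [0.607 0.093 0.094]
 [0.608 0.091 0.088]
 [0.605 0.109 0.091]
 [0.605 0.106 0.09 ]
 [0.605 0.103 0.095]
 [0.604 0.1   0.096]]
```

View pics/c1.png

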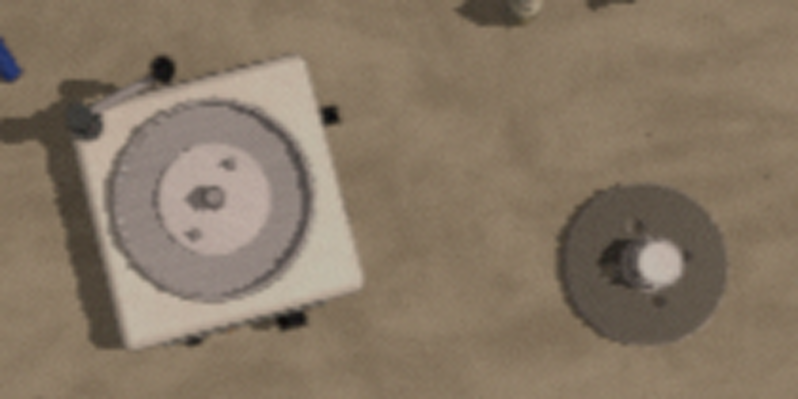

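The crop shows the machine's stud at (212,198), pins at (228,163) and (194,235), column at (85,121), knob at (162,68), and disc holes at (640,226) and (659,302). I make the pins about -25° in world, the disc holes about 14°, and the arm about 60° out. Next I move above the disc.

```bash
python3 -m pendant '[[[290,-340,0,0,0,-80],[290,-340,0,0,0,-80],[290,-340,0,0,0,-80],[290,-340,0,0,0,-80],[290,-340,0,0,0,-80],[290,-340,0,0,0,-80],[290,-340,0,0,0,-80],[290,-340,0,0,0,-80],[290,-340,0,0,0,-80],[290,-340,0,0,0,-80]]]' -1
python3 -m pendant '[[[0,-480,-20,0,0,0],[0,-480,-20,0,0,0],[0,-480,-20,0,0,0],[0,-480,-20,0,0,0],[0,-480,-20,0,0,0],[0,-480,-20,0,0,0],[0,-480,-20,0,0,0],[0,-480,-20,0,0,0],[0,-480,-20,0,0,0],[0,-480,-20,0,0,0]]]'
python3 - <<'E'
from h import *
print(get_obs()['joint_pos'].round(1)); s=shot("wrist","w1.png"); print(np.array(s['pose']).round(3),s['fx'],s['cx'])
import pickle; pickle.dump(s,open('w1.pkl','wb'))
E
```

```text
clock: 1.35
tool_pos: [0.4947, 0.3035, 0.2264]
orientation: [-180.0, -0.0, 172.4]
force: [0.7, 0.6, -0.1]
opening: 0.0878
clock: 2.6
tool_pos: [0.4953, -0.1762, 0.2065]
orientation: [180.0, -0.0, 172.4]
force: [0.7, 0.3, -1.1]
opening: 0.0874
[  1.8   7.3 -19.7  -0.  -62.9  -9.4]
[[-0.991  0.127  0.036  0.485]
 [ 0.132  0.954  0.269 -0.248]
 [-0.     0.271 -0.962  0.364]
 [ 0.     0.     0.     1.   ]] 297.92301424789713 255.71997664338326
```

View pics/w1.png

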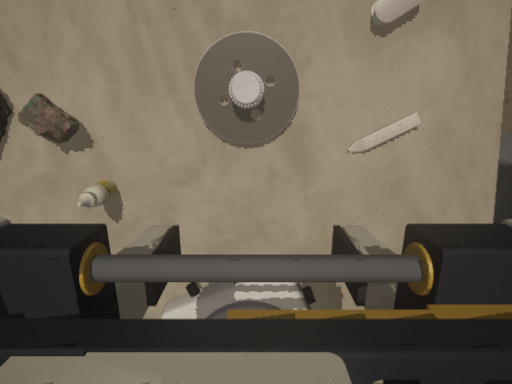

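```bash
python3 - <<'E'
from h import *
import pickle
s=pickle.load(open('w1.pkl','rb'))
H=[ray(s,u,v,.010)[:2] for u,v in [(238,65),(270,81),(256,115),(224,100)]]
c=np.mean(H,0); print('c',c,[(np.hypot(*(h-c)).round(4),np.degrees(np.arctan2(*(h-c)[::-1])).round(1)) for h in H])
p=cloud(s)
for a,b in [(.006,.016),(.032,.046)]:
    m=(p[...,2]>a)&(p[...,2]<b)&(np.hypot(p[...,0]-c[0],p[...,1]-c[1])<.075)
    q=p[m][:,:2].astype(np.float32); print(cv2.minEnclosingCircle(q),np.median(p[m][:,2]))
o=get_obs(); print(o['tool_pos'])
E
```

```text
c [ 0.49223824 -0.26885407] [(np.float64(0.0284), np.float64(-77.6)), (np.float64(0.0277), np.float64(-166.2)), (np.float64(0.0285), np.float64(103.3)), (np.float64(0.0281), np.float64(13.6))]
((0.493167519569397, -0.2705301344394684), 0.0602431483566761) 0.009504068716770342
((0.49302932620048523, -0.2702195346355438), 0.018135786056518555) 0.03727008270741752
[ 0.49537956 -0.17582277  0.20660276]
```

```bash
python3 -m pendant '[[[-3,-94,-90,0,0,0],[-3,-94,-90,0,0,0],[-3,-94,-130,0,0,0],[-3,-94,-165,0,0,0],[-3,-94,-180,0,0,0],[-3,-94,-188,0,0,0],[-3,-94,-192,0,0,0],[-3,-94,-193,0,0,0],[-3,-94,-193,0,0,0]]]'
python3 -m pendant '[[[0,0,0,0,0,0],[0,0,0,0,0,0],[0,0,0,0,0,0],[0,0,0,0,0,0],[0,0,0,0,0,0],[0,0,0,0,0,0]]]' 1
```

```text
clock: 3.78
tool_pos: [0.4927, -0.271, 0.0143]
orientation: [-180.0, 0.1, 172.3]
force: [-0.4, 0.0, -1.4]
opening: 0.0877
clock: 4.53
tool_pos: [0.4924, -0.271, 0.0136]
orientation: [-180.0, 0.0, 172.3]
force: [1.3, -0.4, 0.2]
opening: 0.0352
```

```bash
python3 -m pendant '[[[0,0,5,0,0,0],[0,0,25,0,0,0],[0,0,65,0,0,0],[0,0,110,0,0,0],[0,0,160,0,0,0],[0,0,200,0,0,0],[0,30,206,0,0,0],[0,70,206,0,0,0],[10,120,206,0,0,0],[20,170,206,0,0,0]]]'
python3 -m pendant '[[[0,50,0,0,0,0],[0,100,0,0,0,0],[10,150,0,0,0,0],[18,200,0,0,0,0],[18,230,0,0,0,0],[18,250,0,0,0,0],[18,250,0,0,0,0],[18,250,0,0,0,0]]]'
python3 - <<'E'
from h import *
s=shot("wrist","w2.png"); import pickle; pickle.dump(s,open('w2.pkl','wb'));o=get_obs();print(o['tool_pos'],o['force'])
E
```

```text
clock: 5.78
tool_pos: [0.5114, -0.0996, 0.2194]
orientation: [180.0, -0.1, 172.3]
force: [0.5, 0.3, -5.1]
opening: 0.0349
clock: 6.78
tool_pos: [0.5298, 0.1483, 0.2194]
orientation: [-180.0, -0.0, 172.3]
force: [0.3, -0.5, -3.7]
opening: 0.035
[0.52990094 0.14813753 0.21951298] [ 0.23347235  0.46767601 -4.19074011]
```

View pics/w2.png

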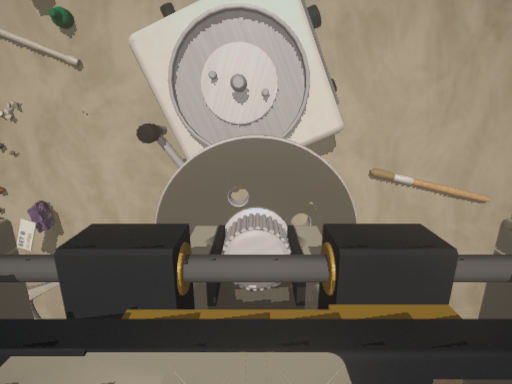

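```bash
python3 - <<'E'
from h import *
import pickle
s=pickle.load(open('w2.pkl','rb'))
a,b=ray(s,212.5,74.5,.058)[:2],ray(s,265.5,92.5,.058)[:2]
print('pins',a,b,'mid',(a+b)/2,np.hypot(*(a-b)),np.degrees(np.arctan2(*(a-b)[::-1])))
print('stud top',ray(s,239,80,.072))
zt=.2195-.0135+.010
h=[ray(s,u,v,zt)[:2] for u,v in [(238,196),(302,222)]]
print('holes',h)
g=np.array([.5299,.1481])
for q in h: print(np.hypot(*(q-g)),np.degrees(np.arctan2(*(q-g)[::-1])))
p=cloud(s); c=np.array([.5326,.0454])
r=np.hypot(p[...,0]-c[0],p[...,1]-c[1])
for lo,hi,R0 in [(.047,.0535,.046),(.054,.061,.075),(.066,.078,.02)]:
    m=(p[...,2]>lo)&(p[...,2]<hi)&(r<R0); q=p[m][:,:2].astype(np.float32)
    print(lo,len(q),cv2.minEnclosingCircle(q),np.median(p[m],0))
k=(p[...,2]>.10)&(p[...,2]<.125)&(r<.2)&(p[...,1]<.12); print('knob',len(p[k]),np.median(p[k],0),p[k].min(0),p[k].max(0))
im=cv2.resize(s['pixels'][50:260,180:340],None,fx=3.5,fy=2.8,interpolation=cv2.INTER_CUBIC); cv2.imwrite('pics/c2.png',im[...,::-1])
E
```

```text
pins [0.55785073 0.03794368] [0.50740715 0.06200489] mid [0.53262894 0.04997429] 0.05588825062207792 -25.50078747030111
stud top [0.53176767 0.04792541 0.072     ]
holes [array([0.53567539, 0.12215973]), array([0.50135969, 0.14259427])]
0.02657541653445209 -77.44827818010089
0.02906651605669019 -169.08116024725228
0.047 4671 ((0.5326257348060608, 0.045702822506427765), 0.0458722785115242) [0.53271461 0.04722975 0.04949725]
0.054 1636 ((0.5333508253097534, 0.04855487868189812), 0.07222609966993332) [0.53128273 0.02610665 0.05603605]
0.066 223 ((0.533305823802948, 0.04894411191344261), 0.00805997010320425) [0.53329726 0.04923038 0.07039183]
knob 363 [0.61540087 0.08362432 0.1140375 ] [0.60900173 0.07530228 0.10007399] [0.62527519 0.09220083 0.11631563]
```

View pics/c2.png

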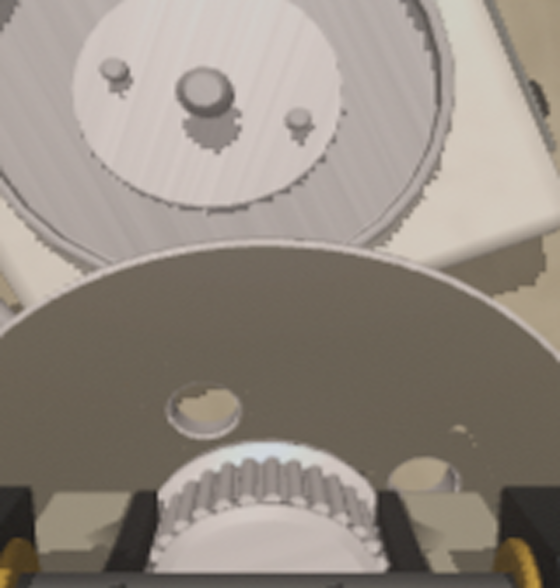

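```bash
python3 -m pendant '[[[2,-40,0,0,0,-8],[3,-75,0,0,0,-16],[3,-95,0,0,0,-24],[3,-101,0,0,0,-28],[3,-101,-40,0,0,-28],[3,-101,-80,0,0,-28],[3,-101,-110,0,0,-28],[3,-101,-122,0,0,-28],[3,-101,-124,0,0,-28],[3,-101,-124,0,0,-28]]]'
python3 -m pendant '[[[0,0,-3,0,0,0],[0,0,-6,0,0,0],[0,0,-9,0,0,0],[0,0,-11,0,0,0],[0,0,-13,0,0,0],[0,0,-13,0,0,0]]]'
python3 -c "
from h import *
o=get_obs();print(o['tool_pos'],o['force'],o['moment'])
s=shot('wrist','w3.png')"
```

```text
clock: 8.07
tool_pos: [0.534, 0.0481, 0.0967]
orientation: [179.9, 0.1, 144.3]
force: [0.3, -0.5, -4.3]
opening: 0.0352
clock: 8.82
tool_pos: [0.5331, 0.048, 0.0824]
orientation: [-180.0, -0.0, 144.3]
force: [0.3, -0.1, -4.3]
opening: 0.0354
[0.53306127 0.04800391 0.08235167] [ 0.27936368 -0.05578664 -4.34910648] [ 0.00812121 -0.07764752  0.01009905]
```

```bash
python3 -m pendant '[[[0,0,-2,0,0,0],[0,0,-4,0,0,0],[0,0,-5,0,0,0],[0,0,-6,0,0,0],[0,0,-7,0,0,0],[0,0,-7,0,0,0]]]'
python3 -m pendant '[[[0,0,-1,0,0,0],[0,0,-2,0,0,0],[0,0,-2,0,0,0],[0,0,-2,0,0,0]]]'
```

```text
clock: 9.62
tool_pos: [0.5331, 0.0481, 0.0755]
orientation: [-180.0, -0.0, 144.3]
force: [0.1, 0.2, -5.1]
opening: 0.035
clock: 10.12
tool_pos: [0.5332, 0.0481, 0.0735]
orientation: [-180.0, -0.0, 144.3]
force: [-0.5, -0.2, -4.8]
opening: 0.0349
```

```bash
python3 -m pendant '[[[0,0,-1,0,0,0],[0,0,-1,0,0,0],[0,0,-1,0,0,0]]]'
python3 -m pendant '[[[0,0,-1,0,0,0],[0,0,-1,0,0,0],[0,0,-1,0,0,0]]]'
python3 -m pendant '[[[0,0,-0.7,0,0,0],[0,0,-0.7,0,0,0],[0,0,-0.7,0,0,0]]]'
```

```text
clock: 10.5
tool_pos: [0.5332, 0.0481, 0.0726]
orientation: [180.0, 0.0, 144.3]
force: [-0.1, -0.7, -4.8]
opening: 0.0351
clock: 10.88
tool_pos: [0.5332, 0.0481, 0.0716]
orientation: [180.0, 0.0, 144.3]
force: [0.6, 0.1, -4.4]
opening: 0.0348
clock: 11.25
tool_pos: [0.5334, 0.0482, 0.0713]
orientation: [180.0, 0.0, 144.3]
force: [-1.9, 0.8, 3.6]
opening: 0.0352
```

Contact came at the expected 8 mm riding height, with about 8 N on the pins. Now I turn towards the pins.

```bash
python3 -m pendant '[[[0,0,0,0,0,-2],[0,0,0,0,0,-4],[0,0,0,0,0,-6],[0,0,0,0,0,-6]]]'
python3 -m pendant '[[[0,0,0,0,0,-1.5],[0,0,0,0,0,-3],[0,0,0,0,0,-3]]]'
python3 -m pendant '[[[0,0,0,0,0,-1.5],[0,0,0,0,0,-2.5],[0,0,0,0,0,-2.5]]]'
```

```text
clock: 11.75
tool_pos: [0.5329, 0.048, 0.0704]
orientation: [-180.0, -0.0, 138.2]
force: [1.7, 0.1, -3.8]
opening: 0.035
clock: 12.12
tool_pos: [0.5329, 0.048, 0.0706]
orientation: [-180.0, -0.0, 135.3]
force: [0.2, -0.3, -4.7]
opening: 0.0348
clock: 12.5
tool_pos: [0.5331, 0.048, 0.0709]
orientation: [180.0, -0.0, 132.8]
force: [-0.2, -0.5, -4.2]
opening: 0.0353
```

```bash
python3 -m pendant '[[[0,0,-0.5,0,0,0],[0,0,-1,0,0,0],[0,0,-1,0,0,0]]]'
python3 -m pendant '[[[0,0,-0.5,0,0,0],[0,0,-1,0,0,0],[0,0,-1,0,0,0]]]'
```

```text
clock: 12.88
tool_pos: [0.5331, 0.048, 0.0698]
orientation: [-180.0, -0.0, 132.8]
force: [-0.4, 0.0, -4.5]
opening: 0.0348
clock: 13.25
tool_pos: [0.5331, 0.048, 0.0688]
orientation: [-180.0, -0.0, 132.8]
force: [0.4, -0.5, -4.4]
opening: 0.0352
```

The disc is now dropping free below the riding height, so I keep lowering it (home is TCP ≈ 0.0635).

```bash
python3 -m pendant '[[[0,0,-1,0,0,0],[0,0,-2,0,0,0],[0,0,-2,0,0,0]]]'
python3 -m pendant '[[[0,0,-1,0,0,0],[0,0,-2,0,0,0],[0,0,-2,0,0,0]]]'
python3 -m pendant '[[[0,0,-0.5,0,0,0],[0,0,-1,0,0,0],[0,0,-1,0,0,0]]]'
python3 -m pendant '[[[0,0,-0.3,0,0,0],[0,0,-0.6,0,0,0],[0,0,-0.6,0,0,0]]]'
```

```text
clock: 13.62
tool_pos: [0.5331, 0.048, 0.0667]
orientation: [-180.0, -0.0, 132.8]
force: [-0.1, -0.5, -4.4]
opening: 0.0349
clock: 14.0
tool_pos: [0.533, 0.048, 0.0647]
orientation: [-180.0, -0.0, 132.8]
force: [0.2, -0.5, -5.0]
opening: 0.0347
clock: 14.38
tool_pos: [0.5332, 0.048, 0.0639]
orientation: [180.0, -0.0, 132.8]
force: [-0.7, 1.4, -4.5]
opening: 0.0351
clock: 14.75
tool_pos: [0.5332, 0.0481, 0.0636]
orientation: [180.0, 0.0, 132.8]
force: [-1.9, -0.7, 0.5]
opening: 0.0351
```

It met the plate at home height, so I release, lift and check.

```bash
python3 -m pendant '[[[0,0,0,0,0,0],[0,0,0,0,0,0],[0,0,0,0,0,0],[0,0,0,0,0,0]]]' -0.5
python3 -m pendant '[[[0,0,20,0,0,0],[0,0,50,0,0,0],[0,0,90,0,0,0],[10,-20,130,0,0,0],[40,60,156,0,0,0],[84,130,156,0,0,0],[84,130,156,0,0,40],[84,130,156,0,0,40],[84,130,156,0,0,40],[84,130,156,0,0,40]]]'
python3 - <<'E'
from h import *
o=get_obs();print(o['tool_pos'],o['joint_pos'].round(1))
s=shot("wrist","w4.png")
p=cloud(s); c=np.array([.533,.0485]); r=np.hypot(p[...,0]-c[0],p[...,1]-c[1])
for lo,hi in [(.055,.075),(.082,.102)]:
    m=(p[...,2]>lo)&(p[...,2]<hi)&(r<(.066 if lo<.08 else .03)); q=p[m][:,:2].astype(np.float32)
    if len(q): print(lo,len(q),cv2.minEnclosingCircle(q),np.percentile(p[m][:,2],[5,50,95]))
k=(p[...,2]>.103)&(p[...,2]<.125)&(r<.13)&(r>.04); print('knob',k.sum(),p[k].min(0),p[k].max(0)) if k.any() else 0
t=shot("scene"); cv2.imwrite('pics/c3.png',cv2.resize(t['pixels'][160:260,170:300],None,fx=5,fy=5,interpolation=cv2.INTER_CUBIC)[...,::-1])
E
```

```text
clock: 15.25
tool_pos: [0.5333, 0.0481, 0.0633]
orientation: [180.0, 0.0, 132.8]
force: [0.1, 0.7, 0.2]
opening: 0.0647
clock: 16.5
tool_pos: [0.6171, 0.1782, 0.2189]
orientation: [-180.0, -0.0, 173.1]
force: [0.0, -0.2, 0.3]
opening: 0.0658
[0.61710681 0.17824814 0.21891123] [ 33.5  17.8  -4.3  -0.  -67.9 -40.4]
0.055 9022 ((0.5329362154006958, 0.048968348652124405), 0.060348883271217346) [0.05804296 0.0594588  0.06111944]
0.082 1393 ((0.5331754088401794, 0.048872314393520355), 0.01837405189871788) [0.0840233  0.0871589  0.08860922]
knob 318 [0.60988129 0.07567861 0.10400331] [0.62591618 0.09226664 0.11693989]
```

View pics/w4.png

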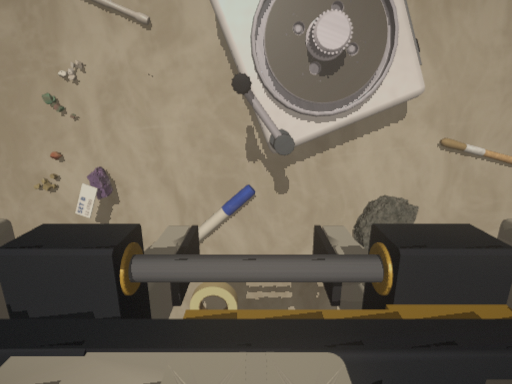

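View w4 shows the disc level in the pan with its boss at (332,33). The disc top is at 59.5 mm, so it is home. The knob is at (241,84) and the column at (282,142). Next I straddle the knob.

```bash
python3 -m pendant '[[[0,-40,0,0,0,10],[0,-80,0,0,0,20],[1,-94,0,0,0,30],[1,-94,0,0,0,36],[1,-94,-40,0,0,36],[1,-94,-80,0,0,36],[1,-94,-85,0,0,36],[1,-94,-85,0,0,36]]]' 0.2
python3 -c "
from h import *
o=get_obs();print(o['tool_pos'],o['orientation'],o['opening']);s=shot('wrist','w5.png')"
```

```text
clock: 17.6
tool_pos: [0.6188, 0.0841, 0.1351]
orientation: [-180.0, 0.0, -151.3]
force: [-0.2, 0.2, -0.4]
opening: 0.0352
[0.61875592 0.0840962  0.13512783] [-1.79964413e+02  2.22776228e-02 -1.51250912e+02] 0.03516858965471848
```

View pics/w5.png

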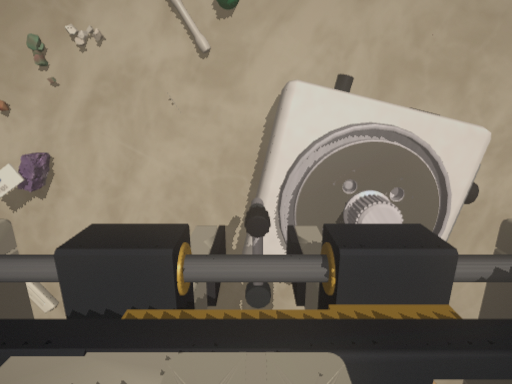

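```bash
python3 -m pendant '[[[-1,0,-20,0,0,0],[-1,0,-33,0,0,0],[-1,0,-33,0,0,0],[-1,0,-33,0,0,0]]]'
python3 -m pendant '[[[0,0,0,0,0,0],[0,0,0,0,0,0],[0,0,0,0,0,0],[0,0,0,0,0,0]]]' 0.48
```

```text
clock: 18.15
tool_pos: [0.6178, 0.0842, 0.1022]
orientation: [-180.0, 0.1, -151.2]
force: [0.6, -0.1, -0.5]
opening: 0.035
clock: 18.65
tool_pos: [0.6171, 0.0841, 0.1013]
orientation: [-180.0, 0.0, -151.2]
force: [-0.3, -0.2, -1.1]
opening: 0.0228
```

```bash
python3 -m pendant '[[[-5,-2.5,0,0,0,-5],[-10.5,-4.7,0,0,0,-10],[-16,-6.3,0,0,0,-15],[-21.6,-7.5,0,0,0,-20],[-27,-8.2,0,0,0,-25],[-33,-8.4,0,0,0,-30],[-33,-8.4,0,0,0,-30]]]'
```

```text
clock: 19.52
tool_pos: [0.5841, 0.0757, 0.1014]
orientation: [180.0, 0.0, 178.9]
force: [0.2, -0.5, -0.5]
opening: 0.0228
```

```bash
python3 -m pendant '[[[-6,0.3,0,0,0,-5],[-11.5,1.1,0,0,0,-10],[-17,2.5,0,0,0,-15],[-22.5,4.3,0,0,0,-20],[-26,5.7,0,0,0,-23.5],[-29,7,0,0,0,-26],[-29,7,0,0,0,-26]]]'
```

```text
clock: 20.4
tool_pos: [0.5555, 0.0828, 0.1014]
orientation: [180.0, 0.0, 152.9]
force: [0.3, 0.6, 0.7]
opening: 0.0227
```

```bash
python3 -m pendant '[[[-1.7,1,0,0,0,-2],[-3.4,1.9,0,0,0,-3],[-4.3,2.4,0,0,0,-3],[-4.3,2.4,0,0,0,-3]]]'
python3 -m pendant '[[[-0.9,0.5,0,0,0,0],[-0.9,0.5,0,0,0,0]]]'
python3 -m pendant '[[[-0.9,0.5,0,0,0,0],[-0.9,0.5,0,0,0,0]]]'
```

```text
clock: 20.9
tool_pos: [0.551, 0.085, 0.1014]
orientation: [180.0, 0.0, 149.9]
force: [0.9, -0.8, 0.7]
opening: 0.0227
clock: 21.15
tool_pos: [0.5504, 0.0854, 0.1014]
orientation: [180.0, 0.0, 149.8]
force: [4.8, -2.8, 1.3]
opening: 0.0228
clock: 21.4
tool_pos: [0.5502, 0.0855, 0.1015]
orientation: [180.0, 0.1, 149.8]
force: [8.4, -6.3, -2.4]
opening: 0.0231
```

The stop shows as about 10 N where I predicted it. I open, lift clear and verify.

```bash
python3 -m pendant '[[[1.7,-1,0,0,0,0],[1.7,-1,0,0,0,0],[1.7,-1,0,0,0,0]]]' 0.2
python3 -m pendant '[[[0,0,20,0,0,0],[0,0,60,0,0,0],[0,0,115,0,0,0],[0,40,115,0,0,10],[0,90,115,0,0,20],[0,90,115,0,0,20],[0,90,115,0,0,20]]]'
python3 - <<'E'
from h import *
o=get_obs();print(o['tool_pos'],o['force'])
s=shot("wrist","w6.png")
p=cloud(s); c=np.array([.533,.0485]); r=np.hypot(p[...,0]-c[0],p[...,1]-c[1])
m=(p[...,2]>.055)&(p[...,2]<.075)&(r<.06); print('disc z',np.percentile(p[m][:,2],[5,50,95]))
k=(p[...,2]>.106)&(p[...,2]<.125)&(r<.08); print('knob',k.sum(),p[k].min(0),p[k].max(0))
kc=(p[k].min(0)+p[k].max(0))[:2]/2; d=kc-[.5854,.141]; print(kc,np.hypot(*d),np.degrees(np.arctan2(*d[::-1])))
print('spindle dir',np.degrees(np.arctan2(.0488-.141,.533-.5854)))
E
```

```text
clock: 21.78
tool_pos: [0.5503, 0.0851, 0.101]
orientation: [-180.0, -0.0, 149.8]
force: [0.2, 0.2, -0.1]
opening: 0.0348
clock: 22.65
tool_pos: [0.5503, 0.1752, 0.2159]
orientation: [-180.0, -0.0, 169.8]
force: [0.0, -0.8, -0.0]
opening: 0.0348
[0.55027105 0.17515649 0.21593549] [ 0.01701995 -0.79812846 -0.00143347]
disc z [0.05809884 0.05947563 0.06086918]
knob 322 [0.54465817 0.0754633  0.106434  ] [0.56082174 0.09221587 0.11618454]
[0.55273995 0.08383959] 0.06583305692048329 -119.74257850027578
spindle dir -119.61085632615783
```

View pics/w6.png

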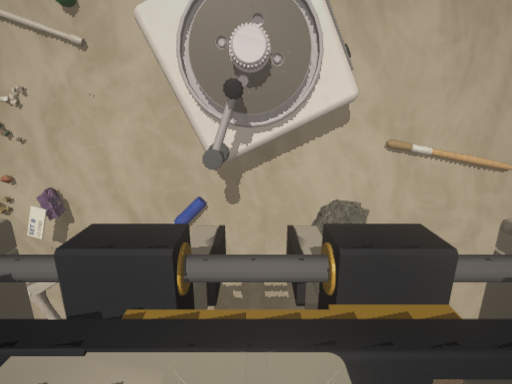

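The knob at (233,89) now lies on the line from the column (216,156) to the boss (250,45). The disc is home, so I hand the job in.

```bash
python3 -c "
from plant import *
print(close_job())"
```

```text
the job is handed in; nothing more can be done
None
```

The grinding disc is fully home on the drive plate, the drip arm is swung in to its stop over it, and the job is handed in at about 23 s on the robot's clock.

- **Disc:** I lifted it by the boss, lowered it onto the stud and met the pins at the 8 mm riding height, leaning on them with about 8 N. After about 6° of turning the force fell away. I turned about 5° more, and it then lowered freely and met the plate at about 50 mm.
- **Disc check:** After release its top measured 59.5 mm (60 mm expected), and it was the same again after the arm swing.
- **Drip arm:** I guided the knob round between the half-open fingers until it stopped, at about 10 N.
- **Drip arm check:** The arm points at -119.7°, against -119.6° for the direction of the spindle, so it is at the stop within measuring error.
- **Last state:** The gripper is clear and measured only about 0.8 N, which is sensor noise. The slab, bottles and tape were not touched by any planned move, but I did not re-measure their positions.
- **Disagreement:** The top and wrist cameras differed by up to about 3.5 mm in y on the machine's position. I worked mainly from the wrist view, and the fit bore it out.

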